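# Charge the blow-off canister and hold it over the mould cavity

### The job

Pick up the flat aluminium air canister, set it upright and centred on the round sprung pad of the charging station, press the pad fully down with it and keep it down for a second. Then carry it over the sheet guard and guide pillars of the steel mould and finish still holding it, motionless and upright, its foot centred about a centimetre above the rectangular cavity with its long sides parallel to the cavity's. Neither canister nor robot may touch the mould, and the small jar, the brass bush and the screwdriver near the canister stay where they are.

Things in the scene. Friction and masses are not known exactly. Their poses are not given: they have to be found in the camera images.
- canister: Loose upright flat aluminium canister, 0.3-0.65 kg. Body: rounded box 66 (own x) x 46 mm (own y), 15 to 135 mm above the underside; below it a dark flat foot 58 x 38 mm; on top a round black cap, 30 mm wide, up to 145 mm. Origin: centre of the foot's underside; z up, x along the long side. Grip the 46 mm width (close along y), best 105 mm up so that the fingers clear all else.
- pad_top (a point): Centre of the top of the charging station's sprung pad: a flat black rubber disc, 80 mm wide, on a fixed grey block 116 x 116 x 46 mm. 66 mm above the bench when up; moves with the pad. A round pressure gauge stands at the far side of the block, 69 mm from the pad's axis, up to 91 mm above the bench.
- valve_pad (a joint): How far the pad is pressed down, m: 0 up, 0.010 fully down (hard stop, pad top then 56 mm above the bench). It springs back. Takes about 3 N to start and 12 N to press fully, less the canister's own weight.
- cavity (a point): Centre of the mouth of the rectangular cavity, at the level of the mould's top face, 36 mm above the bench. Axes: x along the cavity's long side, y along its short side, z up. Cavity 86 x 56 mm, 14 mm deep, in the middle of the fixed steel mould plate.
- mould: Fixed steel mould: plate 200 (own x) x 150 (own y) x 36 mm, edged by an upright aluminium sheet guard (204 x 154 mm outside, 2 mm thick), upper edge 66 mm above the bench; four 20 mm guide pillars at x +-82, y +-58 mm, tops 76 mm above the bench. Origin: centre of underside; axes parallel to the cavity's. The mould may be left or right of the robot, the station on the other side.
- paste_jar: Bystander: small amber jar, 32 mm diameter, 42 mm high, standing near the canister. Origin: centre of underside.
- bush: Bystander: brass bush (tube) 30 mm diameter, 40 mm high, standing near the canister on the other side. Origin: centre of underside.
- screwdriver: Bystander: screwdriver 170 mm long, lying across between the robot and the canister. Origin under its middle.
There are look-alikes about, which are no part of the job. What is shaped like the part that bears pad_top but orange is not meant.

How it is judged:
By the outcome, as a careful person would: the job done as asked, in the order asked, and still so for the second after the job is handed in, while the arm keeps its last pose, push and grip.
It also fails if it takes over 54 s, if anything falls off the work surface, if the arm or the gripper's body presses on something with over 40 N, if the wrist force passes 120 N, or if a joint passes its speed limit or range.

### The arm

A 6-joint arm with a two-finger parallel gripper is mounted at the origin on the work surface. World frame = base frame: x ahead of the robot, y to its left, z up, the work surface at z = 0. Lengths are in mm, angles in rad, forces in N, time in s.
With the tool pointing down it reaches from about 350 to 875 mm from the base axis. Payload 4.2 kg.
Tool frame: the origin (TCP) lies at the very end of the fingers, on their centre line; the grasp point (between the pads) lies 19 mm behind it; z points along the fingers, y is the line along which they close (so a half turn about z gives the same grasp; the last joint's range is limited). The gripper opens to 85 mm and grips with 20 to 120 N. Pads are 22 mm wide; open, the fingers measure 114 mm over their backs; the gripper's body (76 mm by 85 mm) begins 54 mm behind the grasp point. The pads swing forward as they close: fully open they stand 13 mm farther back than shut.
Start: joints at [-0.85, 0.385, 0.008, 0, -1.194, -0.259], TCP at [278.486, -559.504, 231.312] pointing down, gripper open.
Joint ranges: [-3.14, 3.14], [-1.21, 2.06], [-1.07, 1.41], [-3.16, 2.05], [-2.99, -0.16], [-3.1, 3.1]. Speed limits (rad/s): [2.79, 2.79, 3.14, 3.14, 3.14, 3.14].

### API

Orientations are given as a unit quaternion [x, y, z, w].
In Python, from bench import monitor, get_image, camera_info, job_done gives the robot as it stands.
- The arm moves only by the tool send_rows, never from a script. Its argument "series" is a list of rows, each a list of 3 entries, a list of its own where there are three numbers: the shift along the tool's x, y, z in mm, then the turn, a rotation vector about the tool's x, y, z in rad, then the finger opening in mm, from 0 to 85.4. A call has 1 to 8 rows; each row shifts and turns the commanded pose from where the row before left it, along the tool's axes as they then stand; what a row does not reach is not made up. A row lasts 1/10 s, in which the tool goes at most 50 mm and 8.59 degrees, less where a joint would pass 70% of its speed; a pose out of reach is approached as far as the arm can. A call with a gripper value outside its range is refused whole. The fingers move at their own pace and stop on an object; the grip force is fixed at half the most. Time passes only in rows, so rows that do not move let the fingers close. It gives the time, the measured TCP pose, the force, the opening and the grip force at its end, in the units of the state.
- monitor.read_state(): the state, without advancing time (a new reading comes with each control period).
- get_image(name): name is "scene" or "side" or "wrist"; returns the picture (384x512x3 uint8, red, green, blue); there is no depth.
- camera_info(name): a dict with "intrinsics" (3x3 intrinsics, pixels), "R" (3x3) and "t" (3): a world point X has camera coordinates R X + t. Camera axes: x right, y down, z forward; pixel columns grow to the right and rows downward; lengths in mm; the calibration is good to about 2 mm. The wrist camera is an equidistant fisheye: a pixel r from the principal point sees the ray r / f radians off the axis. A picture is of the moment at which its call begins: read the wrist's pose just before it. camera_info takes no time and is no camera call; for the wrist camera it gives the pose at the moment of the call.
- job_done(): hands the job in; it is judged then, once.
The state is a dict: "clock": time; "joints": joint angles; "joint_vel": joint speeds; "joint_efforts": joint torques, N m; "position": TCP position; "ee_rot": TCP orientation; "contact_force": force on the tool from outside, world axes, zero at the start; "wrist_torque": the same for the moment, N m; "gripper_width": finger opening in mm; "grasp_force": force on a finger pad.
Only numpy, scipy, OpenCV 4.12 (cv2) and the standard library are available. Lean on these libraries where they do the work, as an engineer would, in place of code of your own. Each camera call takes 0.05 s, during which the arm holds its last target. There are 200 camera calls.

## Working session

There is one attempt and no reset: what is moved stays moved. The work goes in short steps, Python scripts to look and compute and a tool call to move; the robot and the scene stay as the last step left them, time stands still between calls to the robot, and variables do not carry over. Pictures are saved under pics/ and viewed, at most 10 in all, crops included, and the job is handed in when it is done.

Besides the shell and the picture viewer there is one more tool, called after "Request:" as name(argument=value, ...) on one line, values as JSON. send_rows: Moves the arm, as the interface text tells. Its arguments: {"type":"object","properties":{"series":{"type":"array"}},"required":["series"]}

```bash
mkdir -p pics; python3 - <<'E'
from bench import monitor, get_image, camera_info
import cv2,numpy as np
s=monitor.read_state(); print(s)
for n in ["scene","side","wrist"]:
    c=camera_info(n); print(n,c)
    im=get_image(n); cv2.imwrite(f"pics/{n}0.png",im[:,:,::-1])
a=[cv2.imread(f"pics/{n}0.png") for n in ["scene","side"]]
E
```

```text
{'clock': 0.0, 'joints': array([-8.50367915e-01,  3.85554744e-01,  6.60691591e-03, -5.41923128e-04,
       -1.19400462e+00, -2.58599072e-01]), 'joint_vel': array([ 1.64762440e-03,  1.57355340e-03, -7.70094105e-04,  4.67010198e-05,
        3.28026108e-04,  2.28255245e-03]), 'joint_efforts': array([ 6.50306411e-04, -3.92289734e+01,  1.88401204e+01,  4.18607041e+00,
       -4.63710501e-03, -7.36900802e-06]), 'position': array([ 278.24800362, -558.97535838,  230.2089171 ]), 'ee_rot': array([-2.28770555e-01,  9.73479742e-01,  1.06986997e-03, -2.84629966e-04]), 'contact_force': array([ 0.03469568, -0.14206396, -0.06648364]), 'wrist_torque': array([ 0.01958799, -0.02463751,  0.032398  ]), 'grasp_force': 0.0, 'gripper_width': 85.32074946301128}
scene {'intrinsics': array([[353.59427923,   0.        , 254.22506897],
       [  0.        , 353.59427923, 191.58361494],
       [  0.        ,   0.        ,   1.        ]]), 'R': array([[ 0.09460021,  0.99549726,  0.00600104],
       [ 0.6654913 , -0.05875486, -0.7440895 ],
       [-0.74038647,  0.07438467, -0.66805299]]), 't': array([-107.19617595, -235.10977921, 1290.12369174])}
side {'intrinsics': array([[411.60149934,   0.        , 260.49012089],
       [  0.        , 411.60149934, 183.60846119],
       [  0.        ,   0.        ,   1.        ]]), 'R': array([[-0.71159245, -0.70239668,  0.01658573],
       [-0.52902942,  0.52012237, -0.67052263],
       [ 0.46234626, -0.48591318, -0.74170366]]), 't': array([355.34856823, 234.90938459, 943.35599704])}
wrist {'intrinsics': array([[297.31863964,   0.        , 256.54482954],
       [  0.        , 297.31863964, 189.06586681],
       [  0.        ,   0.        ,   1.        ]]), 'R': array([[-0.44430489,  0.89587324,  0.00207523],
       [ 0.86318601,  0.42747145,  0.26865977],
       [ 0.23979799,  0.12115816, -0.9632329 ]]), 't': array([623.04023154, -36.06306525, 377.71610246])}
```

View pics/scene0.png

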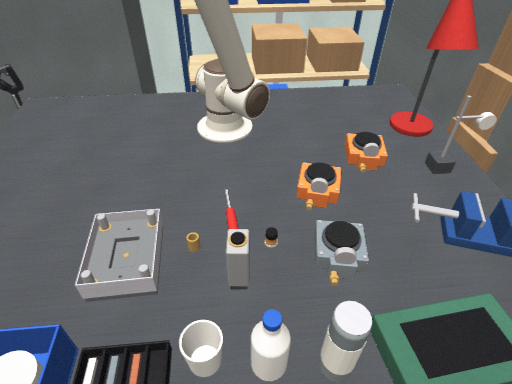

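View pics/side0.png

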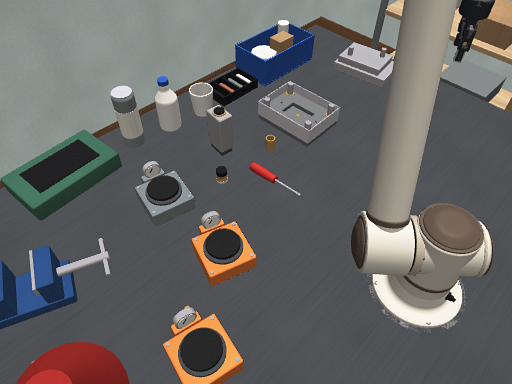

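The scene view shows the robot at the back. The mould is at about (122,255), the bush at (193,241), the canister cap at (238,238), the jar at (271,237) and the grey station's pad at (342,236). The side view shows the cap at (219,111), the pad at (163,189) and the cavity at (297,112).

```bash
cat > h.py <<'E'
from bench import monitor, get_image, camera_info
import cv2,numpy as np
def ray(c,px,fish=False):
    K=c["intrinsics"]; p=np.array(px,float)
    x=(p[0]-K[0,2])/K[0,0]; y=(p[1]-K[1,2])/K[1,1]
    if fish:
        r=np.hypot(x,y); k=np.sin(r)/max(r,1e-9); d=np.array([x*k,y*k,np.cos(r)])
    else: d=np.array([x,y,1.])
    R=c["R"]; return -R.T@c["t"], R.T@d
def onz(c,px,z,fish=False):
    o,d=ray(c,px,fish); return (o+d*(z-o[2])/d[2])[:2]
def proj(c,X,fish=False):
    q=c["R"]@np.array(X,float)+c["t"]; K=c["intrinsics"]
    if fish:
        r=np.hypot(q[0],q[1]); th=np.arctan2(r,q[2]); u=q[:2]/max(r,1e-9)*th
    else: u=q[:2]/q[2]
    return u*K[0,0]+K[:2,2]
E
python3 - <<'E'
from h import *
for n,pts in {"scene":[("cap",(238,238),145),("pad",(342,235),66),("cav",(125,254),36),("jar",(271,232),42),("bush",(193,236),40),("sd tip",(227,192),5),("sd end",(233,228),10)],
  "side":[("cap",(219,110),145),("pad",(163,189),66),("cav",(297,112),36),("jar",(222,171),42),("bush",(270,138),40),("sdtip",(299,194),5),("sdend",(252,167),10)]}.items():
    c=camera_info(n)
    for nm,p,z in pts: print(n,nm,onz(c,p,z).round(1))
a=cv2.imread("pics/scene0.png")[200:305,70:250]; b=cv2.imread("pics/side0.png")[70:220,130:350]
a=cv2.resize(a,(600,350),interpolation=cv2.INTER_CUBIC)
cv2.imwrite("pics/c1.png",a)
E
```

```text
scene cap [656.2  11.8]
scene pad [600.9 254.7]
scene cav [ 587.4 -246.8]
scene jar [556.   95.5]
scene bush [550.1 -92.5]
scene sd tip [360.2  -5.4]
scene sd end [505.6   4.7]
side cap [653.2  10.2]
side pad [590.5 260.3]
side cav [ 583.3 -249.3]
side jar [551.4  97.4]
side bush [554.6 -95.1]
side sdtip [368.5 -16.2]
side sdend [527.4   6.4]
```

View pics/c1.png

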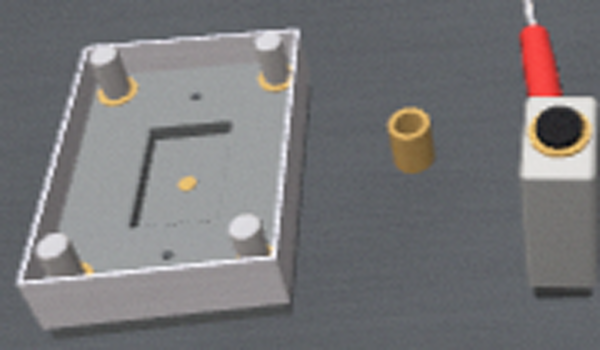

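The crop shows the canister's narrow face toward the camera, with top corners at (527,97), (592,97), (598,178) and (523,178). The mould guard's corners are at (85,47), (298,30), (290,275) and (20,283).

```bash
python3 - <<'E'
from h import *
from scipy.spatial.transform import Rotation as Ro
c=camera_info("scene")
f=lambda p,z:onz(c,(70+p[0]*.3,200+p[1]*.3),z)
for nm,P,z in [("can",[(527,97),(592,97),(598,178),(523,178)],135),("guard",[(85,47),(298,30),(290,275),(20,283)],66)]:
    q=np.array([f(p,z) for p in P]); print(nm,q.round(1).tolist(),q.mean(0))
    for i in range(4):
        d=q[(i+1)%4]-q[i]; print(np.linalg.norm(d).round(1),np.degrees(np.arctan2(d[1],d[0])).round(1))
s=monitor.read_state(); w=camera_info("wrist")
M=Ro.from_quat(s["ee_rot"]).as_matrix(); C=-w["R"].T@w["t"]
print("cam in tool",M.T@(C-s["position"]), "axis in tool",M.T@w["R"][2],"M",M)
# shift to a look pose over canister, (600,10,310)
print(M.T@(np.array([560,10,300])-s["position"]))
E
```

```text
can [[621.5, -7.1], [625.1, 33.5], [688.9, 31.9], [684.9, -11.9]] [655.10784056  11.61604647]
40.8 84.9
63.8 -1.5
44.0 -95.2
63.7 175.6
guard [[480.9, -328.7], [476.8, -175.1], [692.1, -157.9], [682.9, -320.4]] [ 583.16207385 -245.52211451]
153.7 91.5
216.0 4.6
162.8 -93.2
202.2 -177.7
cam in tool [  67.66035176    1.03344918 -141.87435351] axis in tool [-2.68761991e-01 -2.09765990e-04  9.63206597e-01] M [[-8.95293664e-01 -4.45475666e-01 -8.28767916e-04]
 [-4.45476424e-01  8.95292544e-01  1.41983295e-03]
 [ 1.09488709e-04  1.64036401e-03 -9.99998649e-01]]
[-505.72420919  384.17165741  -68.93815282]
```

Request:
send_rows(series=[[[-45,18,-8],[0,0,0],85],[[-45,18,-8],[0,0,0],85],[[-45,18,-8],[0,0,0],85],[[-45,18,-8],[0,0,0],85],[[-45,18,-8],[0,0,0],85],[[-45,18,-8],[0,0,0],85],[[-45,18,-8],[0,0,0],85],[[-45,18,-8],[0,0,0],85]])

```text
clock: 0.95
position: [537.5, -268.4, 295.5]
ee_rot: [-0.229, 0.973, 0.0, -0.0]
contact_force: [1.8, -1.1, 0.1]
gripper_width: 85.4
grasp_force: 0.0
```

Request:
send_rows(series=[[[0,0,0],[0,0,0.115],85],[[0,0,0],[0,0,0.115],85],[[0,0,0],[0,0,0.115],85],[[0,0,0],[0,0,0.115],85],[[0,0,0],[0,0,0],85],[[0,0,0],[0,0,0],85]])

```text
clock: 1.55
position: [536.5, -270.2, 295.0]
ee_rot: [-0.002, 1.0, 0.0, -0.0]
contact_force: [-0.1, -1.0, -0.6]
gripper_width: 85.4
grasp_force: 0.0
```

```bash
cat > look.py <<'E'
import sys
from h import *
import pickle
s=monitor.read_state(); c=camera_info("wrist"); im=get_image("wrist")
n=sys.argv[1]; cv2.imwrite(f"pics/{n}.png",im[:,:,::-1]); pickle.dump((s,c),open(f"pics/{n}.pkl","wb"))
print(s["clock"],s["position"].round(1),s["ee_rot"].round(4),s["contact_force"].round(1))
E
python3 look.py wm; python3 -c "
import cv2;a=cv2.imread('pics/wm.png');cv2.imwrite('pics/wm_v.png',cv2.resize(a,(800,600),interpolation=cv2.INTER_CUBIC))"
```

```text
1.55 [ 536.5 -270.2  295. ] [-2.1e-03  1.0e+00  1.0e-04 -3.0e-04] [-0.1 -1.  -0.6]
```

View pics/wm_v.png

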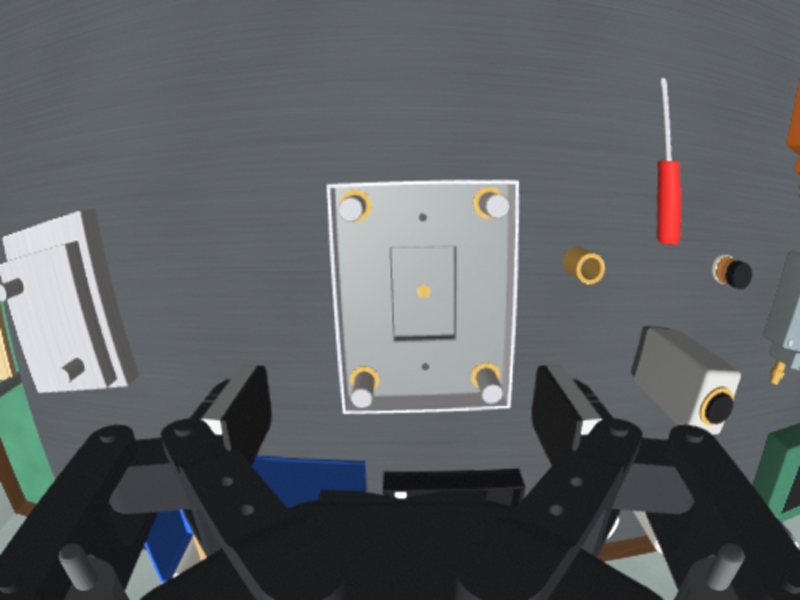

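The wrist view shows the mould sharply. The guard corners are at view pixels (329,184), (518,181), (509,407) and (343,412), and the cavity is at about (390–456, 246–337). Next come the exact rectangle fit and a move to the canister.

```bash
python3 - <<'E'
from h import *
import pickle
s,c=pickle.load(open("pics/wm.pkl","rb")); im=cv2.imread("pics/wm.png")
f=lambda p,z:onz(c,p,z,True)
g=im.min(2); m=np.zeros_like(g); roi=(slice(108,272),slice(200,342)); m[roi]=(g[roi]>185)*255
k,_=cv2.findContours(m,cv2.RETR_EXTERNAL,cv2.CHAIN_APPROX_NONE); k=max(k,key=lambda a:cv2.boundingRect(a)[2]*cv2.boundingRect(a)[3])
print(cv2.boundingRect(k))
q=np.array([f(p,66) for p in k[:,0]],np.float32); print("guard",cv2.minAreaRect(q))
for nm,P,z in [("guard",[(329,184),(518,181),(509,407),(343,412)],66),("cav",[(390,246),(455,246),(456,337),(393,338)],36),("pil",[(351,208),(497,206),(492,394),(361,397)],76)]:
    q=np.array([f((np.array(p)+.5)*.64-.5,z) for p in P]); print(nm,q.round(1).tolist(),q.mean(0).round(1))
    for i in range(4):
        d=q[(i+1)%4]-q[i]; print(np.linalg.norm(d).round(1),np.degrees(np.arctan2(d[1],d[0])).round(1))
E
```

```text
(209, 115, 123, 150)
guard ((579.1475830078125, -248.5204620361328), (204.30239868164062, 154.569091796875), 1.9095693826675415)
guard [[479.4, -326.7], [475.3, -174.8], [678.3, -168.8], [682.5, -321.9]] [ 578.9 -248. ]
151.9 91.5
203.1 1.7
153.1 -88.4
203.2 -178.6
cav [[535.0, -278.7], [534.7, -221.7], [619.6, -218.0], [620.5, -276.2]] [ 577.5 -248.7]
57.0 90.4
85.0 2.6
58.3 -89.1
85.6 -178.3
pil [[498.2, -308.1], [495.6, -193.8], [658.8, -188.4], [661.1, -303.8]] [ 578.4 -248.5]
114.3 91.3
163.3 1.9
115.4 -88.9
162.9 -178.5
```

Request:
send_rows(series=[[[-14,46,0],[0,0,0],85],[[-14,46,0],[0,0,0],85],[[-14,46,0],[0,0,0],85],[[-14,46,0],[0,0,0],85],[[-14,46,0],[0,0,0],85],[[-14,46,0],[0,0,0],85],[[0,0,0],[0,0,0],85],[[0,0,0],[0,0,0],85]])

```text
clock: 2.4
position: [620.2, 7.2, 294.8]
ee_rot: [-0.003, 1.0, -0.0, -0.0]
contact_force: [-0.1, -0.4, 0.2]
gripper_width: 85.0
grasp_force: 0.0
```

```bash
python3 look.py wc; python3 -c "
import cv2;a=cv2.imread('pics/wc.png');cv2.imwrite('pics/wc_v.png',cv2.resize(a,(800,600),interpolation=cv2.INTER_CUBIC))"
```

```text
2.4 [620.2   7.2 294.8] [-2.5e-03  1.0e+00 -1.0e-04 -4.0e-04] [-0.1 -0.4  0.2]
```

View pics/wc_v.png

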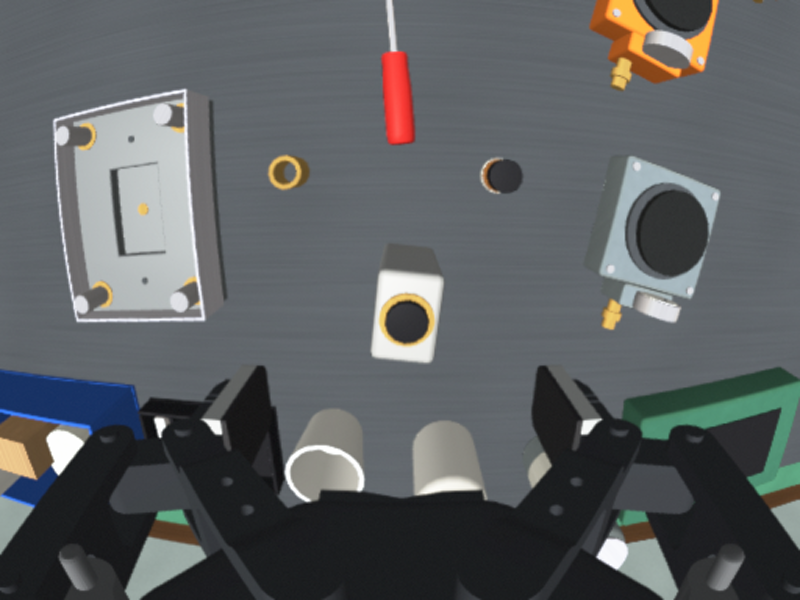

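The canister's top face is at view pixels (381,270), (442,277), (434,362) and (372,355), with the cap at (407,321) and the pad disc at (674,232). The long axis is yawed by about -5°.

```bash
python3 - <<'E'
from h import *
import pickle
s,c=pickle.load(open("pics/wc.pkl","rb")); im=cv2.imread("pics/wc.png")
f=lambda p,z:onz(c,p,z,True)
def big(m,off):
    k,_=cv2.findContours(m,cv2.RETR_EXTERNAL,cv2.CHAIN_APPROX_NONE); k=max(k,key=cv2.contourArea)[:,0]+np.array(off); return k
g=im.min(2)
r=im[160:240,230:292]; k=big(((r.min(2)>165)*255).astype('uint8'),(230,160))
print("can top",cv2.minAreaRect(np.array([f(p,135) for p in k],np.float32)))
r=im[200:225,245:280]
for nm,P,z in [("can",[(381,270),(442,277),(434,362),(372,355)],135),("cap",[(407,321)],145),("jar",[(504,176)],42),("bush",[(288,172)],40),("sd",[(402,141)],12)]:
    q=np.array([f((np.array(p)+.5)*.64-.5,z) for p in P]); print(nm,q.round(1).tolist(),q.mean(0).round(1))
m=np.zeros_like(g); x0,y0,x1,y1=395,110,462,182; m[y0:y1,x0:x1]=(im[y0:y1,x0:x1].max(2)<50)*255
k=big(m,(0,0)); q=np.array([f(p,66) for p in k],np.float32); print("pad",cv2.minEnclosingCircle(q),cv2.fitEllipse(q))
# station bolts / block top corners
M=1
E
```

```text
can top ((651.5945434570312, 11.601362228393555), (43.45425033569336, 62.99207305908203), 83.8010025024414)
can [[618.4, -5.2], [623.0, 35.5], [684.7, 31.7], [679.5, -12.1]] [651.4  12.5]
cap [[650.7, 12.2]] [650.7  12.2]
jar [[555.5, 95.8]] [555.5  95.8]
bush [[552.4, -89.4]] [552.4 -89.4]
sd [[525.9, 8.6]] [525.9   8.6]
pad ((591.8450317382812, 242.1827392578125), 35.89348220825195) ((597.7621459960938, 264.5712585449219), (82.0428466796875, 97.00306701660156), 166.27391052246094)
```

Request:
send_rows(series=[[[-31.5,4.5,0],[0,0,0.11],85],[[0,0,30],[0,0,0],85],[[0,0,30],[0,0,0],85],[[0,0,30],[0,0,0],85],[[0,0,20],[0,0,0],85],[[0,0,0],[0,0,0],85],[[0,0,0],[0,0,0],85]])

```text
clock: 3.15
position: [651.9, 9.2, 186.1]
ee_rot: [0.055, 0.999, -0.0, 0.0]
contact_force: [-0.5, -0.8, 0.5]
gripper_width: 85.1
grasp_force: 0.0
```

```bash
python3 look.py wd; python3 - <<'E'
from h import *
import pickle
s,c=pickle.load(open("pics/wd.pkl","rb"))
im=cv2.imread("pics/wd.png")
from scipy.spatial.transform import Rotation as Ro
M=Ro.from_quat(s["ee_rot"]).as_matrix(); print(M.round(4))
q=np.array([651.5,12]); a=np.radians(-6); u=np.array([np.cos(a),np.sin(a)]);v=np.array([-u[1],u[0]])
P=[np.r_[q+sx*33*u+sy*23*v,135] for sx,sy in [(1,1),(1,-1),(-1,-1),(-1,1)]]
cv2.polylines(im,[np.array([proj(c,p,True) for p in P]).round().astype(np.int32)],True,(0,0,255),1)
cv2.imwrite("pics/wd_v.png",cv2.resize(im,(800,600)))
E
```

```text
3.15 [651.9   9.2 186.1] [ 5.460e-02  9.985e-01 -3.000e-04  4.000e-04] [-0.5 -0.8  0.5]
[[-9.94e-01  1.09e-01  7.00e-04]
 [ 1.09e-01  9.94e-01 -6.00e-04]
 [-8.00e-04 -5.00e-04 -1.00e+00]]
```

View pics/wd_v.png

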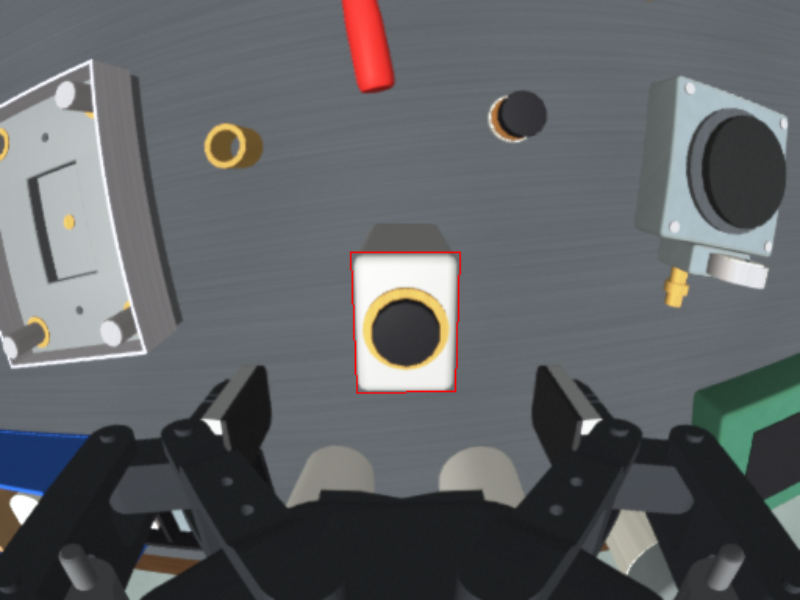

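The predicted outline (red) matches the canister top at view pixels (352–460, 252–392). The tool needs to go 2.8 mm in +y, then down.

Request:
send_rows(series=[[[0.5,2.8,20],[0,0,0],85],[[0,0,25],[0,0,0],85],[[0,0,25],[0,0,0],85],[[0,0,20],[0,0,0],85],[[0,0,10],[0,0,0],85],[[0,0,0],[0,0,0],85],[[0,0,0],[0,0,0],85]])

```text
clock: 3.9
position: [652.6, 13.4, 87.0]
ee_rot: [0.054, 0.999, 0.0, 0.001]
contact_force: [0.3, -0.1, 0.9]
gripper_width: 85.0
grasp_force: 0.0
```

Request:
send_rows(series=[[[0,0,0],[0,0,0],60],[[0,0,0],[0,0,0],50],[[0,0,0],[0,0,0],40],[[0,0,0],[0,0,0],30],[[0,0,0],[0,0,0],20],[[0,0,0],[0,0,0],20],[[0,0,0],[0,0,0],20],[[0,0,0],[0,0,0],20]])

```text
clock: 4.7
position: [652.0, 13.1, 86.5]
ee_rot: [0.054, 0.999, -0.0, 0.001]
contact_force: [-0.1, -2.1, 6.0]
gripper_width: 45.6
grasp_force: 62.2
```

Request:
send_rows(series=[[[0,0,-5],[0,0,0],20],[[0,0,-15],[0,0,0],20],[[0,0,-20],[0,0,0],20],[[0,0,-20],[0,0,0],20],[[0,0,-20],[0,0,0],20],[[0,0,-20],[0,0,0],20],[[0,0,-10],[0,0,0],20],[[0,0,0],[0,0,0],20]])

```text
clock: 5.5
position: [651.6, 13.8, 195.7]
ee_rot: [0.054, 0.999, 0.001, 0.001]
contact_force: [-0.1, 0.1, -4.6]
gripper_width: 45.2
grasp_force: 61.9
```

```bash
python3 look.py we; python3 - <<'E'
from h import *
import pickle
from scipy.spatial.transform import Rotation as Ro
s,c=pickle.load(open("pics/we.pkl","rb"))
im=cv2.imread("pics/we.png"); print(s["gripper_width"],s["grasp_force"],s["joints"].round(3))
M=Ro.from_quat(s["ee_rot"]).as_matrix(); print(M.round(4))
f=lambda p,z:onz(c,p,z,True)
v=cv2.resize(im,(800,600)); cv2.imwrite("pics/we_v.png",v)
E
```

```text
5.5 [651.6  13.8 195.7] [5.410e-02 9.985e-01 5.000e-04 5.000e-04] [-0.1  0.1 -4.6]
45.22602521113059 61.870129108428955 [ 2.680e-01  4.540e-01  2.700e-02 -1.000e-03 -1.142e+00 -1.947e+00]
[[-0.9941  0.1081  0.0012]
 [ 0.1081  0.9941  0.001 ]
 [-0.001   0.0011 -1.    ]]
```

View pics/we_v.png

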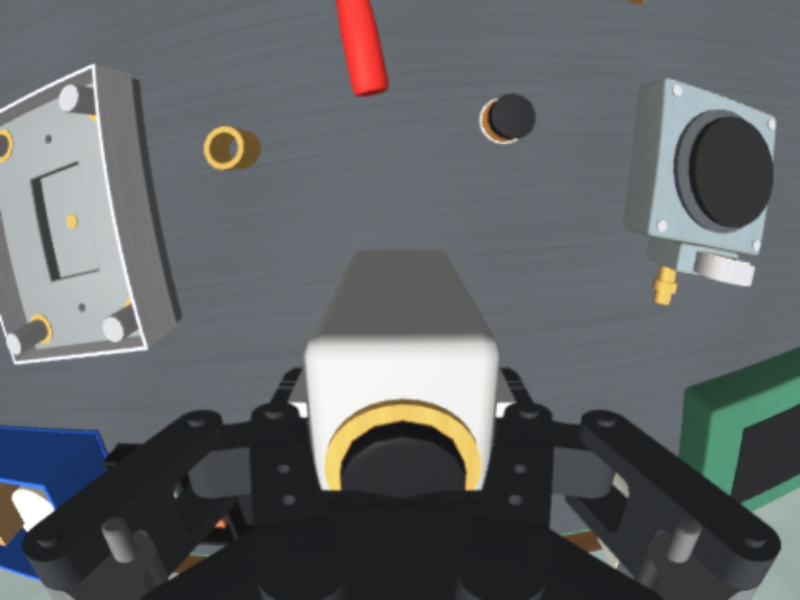

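The canister is held square in the fingers and clear of the bench. Its near top edge is at about row 340, and the pad disc is at about (730,171).

```bash
python3 - <<'E'
from h import *
import pickle
from scipy.spatial.transform import Rotation as Ro
for n,roi in [("wc",(404,112,458,182)),("we",(438,66,498,152))]:
    s,c=pickle.load(open(f"pics/{n}.pkl","rb")); im=cv2.imread(f"pics/{n}.png")
    x0,y0,x1,y1=roi; r=im[y0:y1,x0:x1].max(2)
    for th in (38,44,50,56):
        m=((r<th)*255).astype('uint8'); k,_=cv2.findContours(m,cv2.RETR_EXTERNAL,cv2.CHAIN_APPROX_NONE)
        k=max(k,key=cv2.contourArea)[:,0]+np.array([x0,y0]); q=np.array([onz(c,p,66,True) for p in k],np.float32)
        print(n,th,len(k),np.r_[cv2.minEnclosingCircle(q)[0],cv2.minEnclosingCircle(q)[1]].round(1),np.array(cv2.fitEllipse(cv2.convexHull(q))[:2]).round(1).tolist())
    # block top corners of bolts (z 46)
    B={"wc":[(637,167),(714,196),(690,291),(611,268)],"we":[(678,91),(772,124),(756,245),(662,226)]}[n]
    b=np.array([onz(c,(np.array(p)+.5)*.64-.5,46,True) for p in B]); print("bolts",b.round(1).tolist(),b.mean(0).round(1))
    d=b[2]+b[3]-b[0]-b[1]; print("yaw",np.degrees(np.arctan2(d[1],d[0])))
M=Ro.from_quat(s["ee_rot"]).as_matrix()
for p in [(308,348),(403,339),(497,348)]:
    w=np.r_[onz(c,(np.array(p)+.5)*.64-.5,244,True),244]; print("edge in tool",(M.T@(w-s["position"])).round(1))
sc=camera_info("scene"); sd=camera_info("side")
im=cv2.imread("pics/scene0.png")[212:258,318:366]; m=((im.max(2)<45)*255).astype('uint8')
k,_=cv2.findContours(m,cv2.RETR_EXTERNAL,cv2.CHAIN_APPROX_NONE);k=max(k,key=cv2.contourArea)[:,0]+np.array([318,212])
print("scene",[x.round(1) for x in map(np.array,cv2.fitEllipse(cv2.convexHull(np.array([onz(sc,p,66) for p in k],np.float32)))[:2])])
E
```

```text
wc 38 85 [590.4 230.6  29.7] [[595.1, 247.4], [63.7, 71.5]]
wc 44 99 [591.5 236.   32.9] [[594.1, 248.9], [68.5, 71.7]]
wc 50 111 [591.8 242.2  35.9] [[593.9, 251.0], [72.2, 74.6]]
wc 56 138 [595.1 254.1  40.1] [[595.0, 254.3], [76.1, 80.4]]
bolts [[538.9, 221.8], [557.8, 315.8], [654.8, 298.1], [633.6, 201.9]] [596.3 259.4]
yaw -11.105295614697134
we 38 132 [594.9 237.3  34.7] [[595.7, 254.1], [76.0, 81.8]]
we 44 138 [594.3 238.8  35.5] [[595.3, 250.5], [74.5, 75.0]]
we 50 148 [595.5 243.4  36.6] [[595.7, 249.9], [73.6, 75.0]]
we 56 182 [595.6 253.4  40.9] [[595.5, 253.5], [77.0, 81.5]]
bolts [[538.4, 222.1], [557.7, 318.3], [654.3, 297.5], [634.4, 201.6]] [596.2 259.9]
yaw -12.104319621036918
edge in tool [ 30.2 -19.5 -48.3]
edge in tool [ 32.5   1.4 -48.3]
edge in tool [ 30.2  22.1 -48.3]
scene [array([614.2, 232.2]), array([26.1, 46.7])]
```

Request:
send_rows(series=[[[5,15,0],[0,0,0],20],[[10,30,0],[0,0,0],20],[[10,30,0],[0,0,0],20],[[10,30,0],[0,0,0],20],[[10,30,0],[0,0,0],20],[[10,30,0],[0,0,0],20],[[10,30,0],[0,0,0],20],[[10,27,0],[0,0,0],20]])

```text
clock: 6.35
position: [599.2, 244.0, 193.2]
ee_rot: [0.054, 0.999, -0.001, -0.002]
contact_force: [-0.0, 0.8, -5.2]
gripper_width: 45.6
grasp_force: 62.3
```

Request:
send_rows(series=[[[6.5,15,0],[0,0,0],20],[[0,0,0],[0,0,0],20],[[0,0,0],[0,0,0],20],[[0,0,0],[0,0,0],20]])

```text
clock: 6.75
position: [595.9, 256.9, 194.8]
ee_rot: [0.055, 0.999, -0.0, -0.0]
contact_force: [0.1, 0.1, -4.7]
gripper_width: 45.6
grasp_force: 62.3
```

```bash
python3 look.py wf; python3 - <<'E'
from h import *
import pickle
s,c=pickle.load(open("pics/wf.pkl","rb")); im=cv2.imread("pics/wf.png")
for p in [(596,258.5,66),(538.4,222,46),(557.7,317,46)]: print(proj(c,p,True)/.64)
cv2.imwrite("pics/wf_v.png",cv2.resize(im,(800,600)))
print(s["joints"].round(3),s["grasp_force"])
E
```

```text
6.75 [595.9 256.9 194.8] [ 5.460e-02  9.985e-01 -4.000e-04 -5.000e-04] [ 0.1  0.1 -4.7]
[402.04362645 283.96032209]
[333.91475245 193.91580005]
[487.42650615 208.10738499]
[ 0.656  0.451  0.019 -0.    -1.14  -2.336] 62.32598304748535
```

View pics/wf_v.png

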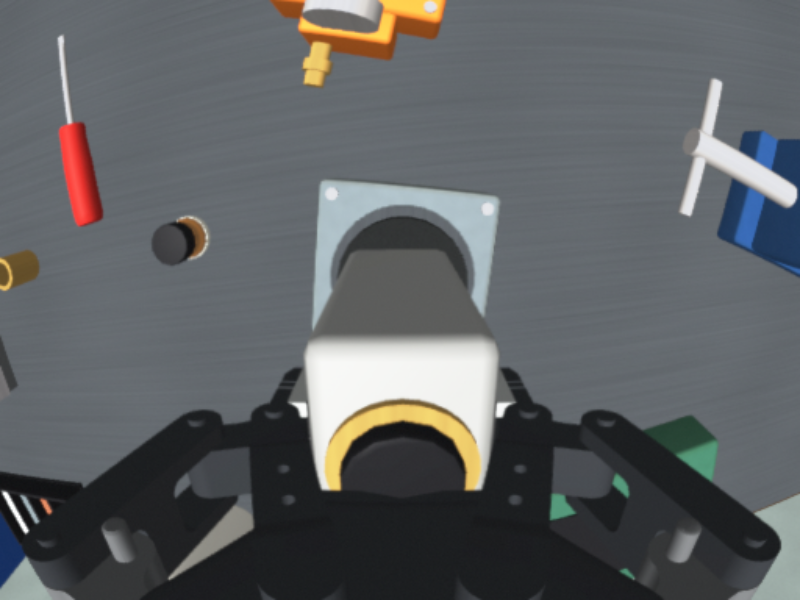

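Both block bolts at (332,193) and (487,208) match the prediction to about 1 px, so the pad centre (596, 258.5) holds. Now I'll lower onto it.

Request:
send_rows(series=[[[0,1,8],[0,0,0],20],[[0,0,12],[0,0,0],20],[[0,0,10],[0,0,0],20],[[0,0,6],[0,0,0],20],[[0,0,0],[0,0,0],20],[[0,0,0],[0,0,0],20]])

```text
clock: 7.4
position: [596.3, 258.8, 159.2]
ee_rot: [0.054, 0.999, -0.0, 0.0]
contact_force: [0.3, 0.9, -3.8]
gripper_width: 45.4
grasp_force: 62.2
```

Request:
send_rows(series=[[[0,0,3],[0,0,0],20],[[0,0,3],[0,0,0],20],[[0,0,3],[0,0,0],20],[[0,0,0],[0,0,0],20],[[0,0,0],[0,0,0],20]])

```text
clock: 7.9
position: [596.3, 258.9, 151.2]
ee_rot: [0.054, 0.999, 0.0, 0.0]
contact_force: [0.2, -0.4, -0.7]
gripper_width: 45.6
grasp_force: 62.7
```

Request:
send_rows(series=[[[0,0,2],[0,0,0],20],[[0,0,2],[0,0,0],20],[[0,0,0],[0,0,0],20],[[0,0,0],[0,0,0],20]])

```text
clock: 8.3
position: [596.4, 258.9, 147.0]
ee_rot: [0.054, 0.999, 0.0, 0.0]
contact_force: [-2.2, -1.4, 3.3]
gripper_width: 45.5
grasp_force: 63.1
```

Request:
send_rows(series=[[[0,0,2],[0,0,0],20],[[0,0,2],[0,0,0],20],[[0,0,0],[0,0,0],20],[[0,0,0],[0,0,0],20]])

```text
clock: 8.7
position: [596.5, 258.9, 143.3]
ee_rot: [0.054, 0.999, 0.0, 0.001]
contact_force: [-2.2, 0.1, 5.9]
gripper_width: 45.1
grasp_force: 63.5
```

Request:
send_rows(series=[[[0,0,1],[0,0,0],20],[[0,0,1],[0,0,0],20],[[0,0,0],[0,0,0],20],[[0,0,0],[0,0,0],20]])

```text
clock: 9.1
position: [596.5, 258.9, 142.4]
ee_rot: [0.054, 0.999, 0.0, 0.001]
contact_force: [-3.5, -1.0, 10.6]
gripper_width: 45.6
grasp_force: 63.8
```

Request:
send_rows(series=[[[0,0,1],[0,0,0],20],[[0,0,1],[0,0,0],20],[[0,0,0],[0,0,0],20],[[0,0,0],[0,0,0],20]])

```text
clock: 9.5
position: [596.7, 258.8, 142.3]
ee_rot: [0.054, 0.999, 0.0, 0.001]
contact_force: [-6.2, -1.7, 16.2]
gripper_width: 45.3
grasp_force: 64.4
```

Request:
send_rows(series=[[[0,0,0],[0,0,0],20],[[0,0,0],[0,0,0],20],[[0,0,0],[0,0,0],20],[[0,0,0],[0,0,0],20],[[0,0,0],[0,0,0],20],[[0,0,0],[0,0,0],20],[[0,0,0],[0,0,0],20],[[0,0,0],[0,0,0],20]])

```text
clock: 10.3
position: [596.7, 258.8, 142.3]
ee_rot: [0.054, 0.999, 0.0, 0.001]
contact_force: [-6.3, -1.1, 17.2]
gripper_width: 45.5
grasp_force: 64.4
```

Request:
send_rows(series=[[[0,0,0],[0,0,0],20],[[0,0,0],[0,0,0],20],[[0,0,0],[0,0,0],20],[[0,0,0],[0,0,0],20],[[0,0,0],[0,0,0],20],[[0,0,0],[0,0,0],20],[[0,0,0],[0,0,0],20],[[0,0,0],[0,0,0],20]])

```text
clock: 11.1
position: [596.7, 258.8, 142.3]
ee_rot: [0.054, 0.999, 0.0, 0.001]
contact_force: [-7.2, -1.4, 15.8]
gripper_width: 45.5
grasp_force: 64.4
```

```bash
python3 look.py wg; python3 - <<'E'
from h import *
im=get_image("side")[:,:,::-1]; cv2.imwrite("pics/side_g.png",im)
g=cv2.imread("pics/wg.png"); cv2.imwrite("pics/g_v.png",cv2.resize(np.vstack([np.hstack([cv2.resize(im[60:250,70:280],(400,362),interpolation=cv2.INTER_CUBIC),cv2.resize(g[90:310,140:380],(400,362),interpolation=cv2.INTER_CUBIC)])]),(800,362)))
E
```

```text
11.1 [596.7 258.8 142.3] [5.360e-02 9.986e-01 3.000e-04 1.500e-03] [-7.2 -1.4 15.8]
```

View pics/g_v.png

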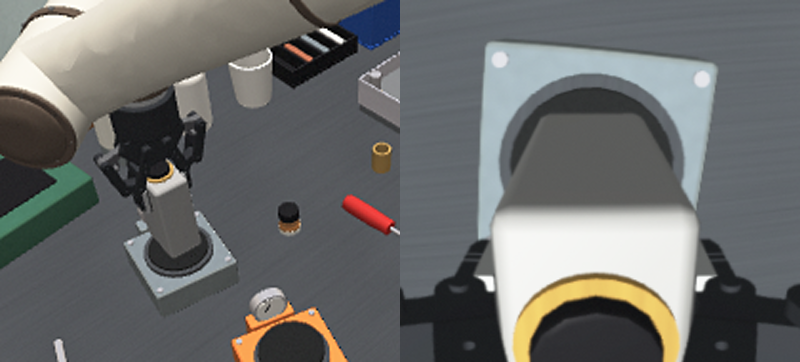

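The canister stands centred on the pad with the pad at its hard stop: force kept rising with no motion, and it was held for over 1.6 s. Now I'll lift and carry it to the mould.

Request:
send_rows(series=[[[0,0,-3],[0,0,0],20],[[0,0,-4],[0,0,0],20],[[0,0,-6],[0,0,0],20],[[0,0,-12],[0,0,0],20],[[0,0,-16],[0,0,0],20],[[0,0,-16],[0,0,0],20],[[0,0,-8],[0,0,0],20],[[0,0,0],[0,0,0],20]])

```text
clock: 12.0
position: [596.4, 258.9, 203.7]
ee_rot: [0.054, 0.999, 0.0, 0.0]
contact_force: [0.2, -0.5, -4.0]
gripper_width: 45.1
grasp_force: 62.4
```

```bash
python3 look.py wh; python3 - <<'E'
from h import *
import pickle
from scipy.spatial.transform import Rotation as Ro
s,c=pickle.load(open("pics/wh.pkl","rb"))
a=cv2.imread("pics/wh.png").astype(int); b=cv2.imread("pics/wf.png").astype(int)
# slip check: top near edge column profile
for n,im in(("wf",b),("wh",a)):
    g=im[:,:,1].astype(float)
    for u in (220,257,295):
        col=g[195:240,u]; print(n,u,195+np.argmax(np.diff(col)), col[15:32].astype(int).tolist())
M=Ro.from_quat(s["ee_rot"]).as_matrix(); print(M.round(4))
t=np.array([578.6,-248.5,s["position"][2]]); print("to cavity (tool)",M.T@(t-s["position"]), "yaw now",np.degrees(np.arctan2(-M[1,0],-M[0,0])))
E
```

```text
12.0 [596.4 258.9 203.7] [5.420e-02 9.985e-01 4.000e-04 3.000e-04] [ 0.2 -0.5 -4. ]
wf 220 219 [93, 93, 93, 97, 108, 124, 140, 155, 171, 184, 201, 211, 218, 222, 226, 230, 233]
wf 257 214 [94, 93, 93, 99, 111, 127, 142, 157, 172, 187, 201, 212, 218, 223, 227, 230, 234]
wf 295 216 [94, 92, 94, 105, 119, 133, 148, 164, 179, 193, 207, 215, 220, 222, 226, 228, 231]
wh 220 214 [93, 94, 93, 97, 108, 124, 140, 155, 171, 185, 201, 211, 218, 223, 226, 230, 234]
wh 257 214 [92, 93, 93, 98, 111, 127, 143, 158, 172, 187, 201, 211, 218, 223, 227, 231, 234]
wh 295 214 [94, 93, 94, 104, 117, 133, 148, 164, 178, 194, 207, 215, 219, 222, 226, 229, 231]
[[-9.941e-01  1.082e-01  7.000e-04]
 [ 1.082e-01  9.941e-01  8.000e-04]
 [-6.000e-04  9.000e-04 -1.000e+00]]
to cavity (tool) [-3.72492378e+01 -5.06379941e+02 -4.08366120e-01] yaw now -6.211766264716377
```

Request:
send_rows(series=[[[-1,-15,0],[0,0,0],20],[[-2.5,-32,0],[0,0,0],20],[[-2.5,-32,0],[0,0,0],20],[[-2.5,-32,0],[0,0,0],20],[[-2.5,-32,0],[0,0,0],20],[[-2.5,-32,0],[0,0,0],20],[[-2.5,-32,0],[0,0,0],20],[[-2.5,-32,0],[0,0,0],20]])

```text
clock: 12.85
position: [587.4, 17.1, 202.1]
ee_rot: [0.054, 0.999, -0.0, -0.001]
contact_force: [1.1, -0.1, -5.4]
gripper_width: 45.9
grasp_force: 62.4
```

Request:
send_rows(series=[[[-2.5,-32,0],[0,0,0],20],[[-2.5,-32,0],[0,0,0],20],[[-2.5,-32,0],[0,0,0],20],[[-2.5,-32,0],[0,0,0],20],[[-2.5,-32,0],[0,0,0],20],[[-2.5,-32,0],[0,0,0],20],[[-2.5,-32,0],[0,0,0],20],[[-2.5,-32,0],[0,0,0],20]])

```text
clock: 13.65
position: [579.4, -239.1, 201.9]
ee_rot: [0.054, 0.999, 0.0, -0.001]
contact_force: [1.1, 0.5, -5.0]
gripper_width: 45.0
grasp_force: 62.4
```

Request:
send_rows(series=[[[0,-11,0],[0,0,0],20],[[0,0,0],[0,0,-0.05],20],[[0,0,0],[0,0,-0.05],20],[[0,0,0],[0,0,-0.041],20],[[0,0,0],[0,0,0],20],[[0,0,0],[0,0,0],20],[[0,0,0],[0,0,0],20]])

```text
clock: 14.35
position: [579.5, -248.3, 203.0]
ee_rot: [-0.016, 1.0, 0.0, -0.0]
contact_force: [0.4, 1.0, -4.1]
gripper_width: 45.4
grasp_force: 62.8
```

```bash
python3 look.py wi; python3 - <<'E'
from h import *
import pickle
from scipy.spatial.transform import Rotation as Ro
s,c=pickle.load(open("pics/wi.pkl","rb")); im=cv2.imread("pics/wi.png")
M=Ro.from_quat(s["ee_rot"]).as_matrix(); print(M.round(4))
print("yaw",np.degrees(np.arctan2(-M[1,0],-M[0,0])), "to cavity",M.T@(np.array([578.6,-248.5,132.3])-s["position"]))
a=np.radians(1.9);R=np.array([[np.cos(a),-np.sin(a)],[np.sin(a),np.cos(a)]])
for hx,hy,z in [(43,28,36),(102,77,66)]:
    P=[np.r_[np.array([578.6,-248.5])+R@np.array([x*hx,y*hy]),z] for x,y in[(1,1),(1,-1),(-1,-1),(-1,1)]]
    cv2.polylines(im,[(np.array([proj(c,p,True) for p in P])*16).round().astype(np.int32)],True,(0,0,255),1,shift=4)
cv2.imwrite("pics/wi_v.png",cv2.resize(im,(800,600),interpolation=cv2.INTER_CUBIC))
E
```

```text
14.35 [ 579.5 -248.3  203. ] [-1.620e-02  9.999e-01  1.000e-04 -3.000e-04] [ 0.4  1.  -4.1]
[[-9.995e-01 -3.230e-02 -7.000e-04]
 [-3.230e-02  9.995e-01  2.000e-04]
 [ 7.000e-04  3.000e-04 -1.000e+00]]
yaw 1.8520205047047773 to cavity [ 0.81540266 -0.21142024 70.67608956]
```

View pics/wi_v.png

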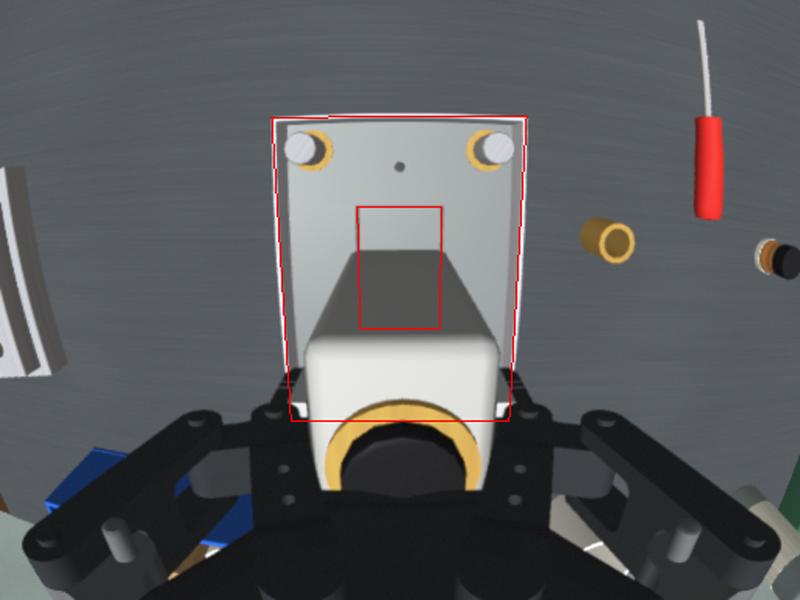

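The fitted guard and cavity outlines agree with the picture to about 1–2 px, and the canister sits symmetrically above. Lowering 70 mm leaves it about 1 cm above the cavity.

Request:
send_rows(series=[[[0.8,-0.2,8],[0,0,0],20],[[0,0,14],[0,0,0],20],[[0,0,14],[0,0,0],20],[[0,0,14],[0,0,0],20],[[0,0,10],[0,0,0],20],[[0,0,6],[0,0,0],20],[[0,0,4],[0,0,0],20],[[0,0,0],[0,0,0],20]])

```text
clock: 15.2
position: [578.9, -248.6, 132.9]
ee_rot: [-0.016, 1.0, 0.0, -0.0]
contact_force: [0.2, 0.3, -5.7]
gripper_width: 45.1
grasp_force: 62.8
```

Request:
send_rows(series=[[[0,0,0],[0,0,0],20],[[0,0,0],[0,0,0],20],[[0,0,0],[0,0,0],20],[[0,0,0],[0,0,0],20]])

```text
clock: 15.6
position: [579.1, -248.7, 133.7]
ee_rot: [-0.016, 1.0, -0.0, 0.0]
contact_force: [0.1, 0.1, -4.9]
gripper_width: 45.6
grasp_force: 62.8
```

```bash
python3 look.py wj; python3 - <<'E'
from h import *
import pickle
from scipy.spatial.transform import Rotation as Ro
s,c=pickle.load(open("pics/wj.pkl","rb"))
M=Ro.from_quat(s["ee_rot"]).as_matrix(); print(M.round(4),abs(s["joint_vel"]).max())
print("to cavity",M.T@(np.array([578.6,-248.5,132.3])-s["position"]))
# cavity near edge / pillars in the wrist image vs prediction
im=cv2.imread("pics/wj.png"); g=im[:,:,1].astype(float)
a=np.radians(1.9);R=np.array([[np.cos(a),-np.sin(a)],[np.sin(a),np.cos(a)]])
for x,y in[(-82,58),(-82,-58)]:
    p=proj(c,np.r_[np.array([578.6,-248.5])+R@np.array([x,y]),76],True)
    x0,y0=(p-16).astype(int); r=im[y0:y0+33,x0:x0+33].min(2); m=((r>190)*255).astype('uint8')
    n,l,st,ce=cv2.connectedComponentsWithStats(m); i=1+np.argmax(st[1:,4]); print("pillar pred",p.round(1),"seen",(ce[i]+[x0,y0]).round(1),st[i])
E
```

```text
15.6 [ 579.1 -248.7  133.7] [-1.640e-02  9.999e-01 -1.000e-04  3.000e-04] [ 0.1  0.1 -4.9]
[[-9.995e-01 -3.280e-02  7.000e-04]
 [-3.280e-02  9.995e-01 -1.000e-04]
 [-7.000e-04 -1.000e-04 -1.000e+00]] 0.002952389431600267
to cavity [0.48424816 0.21192883 1.39307852]
pillar pred [340.8  89.3] seen [339.6  90.3] [  5   6  23  24 385]
pillar pred [169.7  89.7] seen [170.2  90.4] [  7   6  22  24 376]
```

Request:
send_rows(series=[[[0,0,1],[0,0,0],20],[[0,0,0],[0,0,0],20],[[0,0,0],[0,0,0],20],[[0,0,0],[0,0,0],20],[[0,0,0],[0,0,0],20],[[0,0,0],[0,0,0],20]])

```text
clock: 16.25
position: [578.9, -248.7, 132.3]
ee_rot: [-0.016, 1.0, -0.0, -0.0]
contact_force: [-0.2, 0.4, -4.8]
gripper_width: 45.2
grasp_force: 62.8
```

```bash
python3 -c "
from bench import *
s=monitor.read_state();print(s['position'],s['contact_force'],abs(s['joint_vel']).max());print(job_done())"
```

```text
[ 578.93054788 -248.65271521  132.31669721] [-0.16782925  0.35814595 -4.78375103] 0.0020351032222338155
the job is handed in; nothing more can be done
None
```

Job handed in at 16.3 s: the canister held the pad at its stop for over 1.6 s, and is now gripped upright and still about 10 mm above the cavity, centred and aligned as measured; I saw no sign of contact with the mould or bystanders, but the hand-in returned no verdict.

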